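Overhang the electrode plates for clipping

TASK

Push the two blue-lacquered electrode plates (one copper, one steel) along the top of the black stand, out over its front edge (the long edge away from the robot), so that just the bare metal end of each sticks out and the clips can be put on: where the lacquer stops should lie right at the edge, to within about 5 mm, with each plate square to the edge. Only slide them with the fingertips, do not pick them up, and leave everything else where it is.

Things in the scene. Friction and masses are not known exactly. Their poses are not given: they have to be found in the camera images.
- stand: Fixed low black stand, a flat 260 x 350 mm top, 16 mm thick, on four short feet, upper face 55 mm above the table. Origin: under the centre of the stand, at table height; x points horizontally to the front edge (away from the robot), y to the left along that edge, z up. The front edge lies 130 mm from the origin along x and runs the full 350 mm along y.
- stand_edge (a point): Middle of the stand's front edge, on the upper face (55 mm above the table); same axes as the stand: x points out over the edge.
- copper_plate: Flat copper electrode plate lying on the stand, 110 x 64 mm, 5 mm thick, about 300 g (varies by a third). The last 36 mm at its +x end are bare copper-coloured metal, all the rest is covered in blue lacquer. Origin: centre of its underside; x runs along its 110 mm length towards the bare end, z up. It starts set back from the front edge, bare end towards it, up to 20 degrees askew, on the left or the right half of the stand.
- copper_mark (a point): Point on the centre line of the copper plate, half-way up its thickness, where the blue lacquer ends and the bare metal begins: 19 mm from the plate's origin along the plate's +x.
- steel_plate: Flat steel electrode plate lying on the stand, 110 x 64 mm, 5 mm thick, about 270 g (varies by a third). The last 22 mm at its +x end are bare silvery metal, all the rest is covered in blue lacquer. Origin: centre of its underside; x runs along its 110 mm length towards the bare end, z up. It starts set back from the front edge, bare end towards it, up to 20 degrees askew, on the left or the right half of the stand.
- steel_mark (a point): Point on the centre line of the steel plate, half-way up its thickness, where the blue lacquer ends and the bare metal begins: 33 mm from the plate's origin along the plate's +x.
- vial: Bystander: small capped glass vial, 24 mm across, 52 mm tall, standing on the stand near its left end. Origin: centre of its underside.
- jar: Bystander: small amber jar with a white cap, 28 mm across, 35 mm tall, standing on the stand near its right end. Origin: centre of its underside.
- beaker: Bystander: empty glass beaker, 90 mm across, 115 mm tall, on the table left of the stand. Origin: centre of its underside.
- red_clip: Bystander: red crocodile clip, 66 mm long, 11 mm wide and high, lying on the table at the left. Origin: its middle, underside.
- green_clip: Bystander: green crocodile clip, 66 mm long, 11 mm wide and high, lying on the table at the right. Origin: its middle, underside.
- marker: Bystander: black marker pen with a red cap, 120 mm long, 13 mm thick, lying on the table at the right. Origin: its middle, underside.
- weight: Bystander: brass cylinder weight, 44 mm across, 34 mm tall, standing on the table at the right. Origin: centre of its underside.
Not all that is in view belongs to the job. What is shaped like the copper_plate but turquoise or yellow is not meant.

How it is judged:
By the outcome, as a careful person would: the job done as asked, in the order asked, and still so for the second after the job is handed in, with the robot touching nothing.
It also fails if it takes over 58 s, if anything falls off the work surface, if the arm or the gripper's body presses on something with over 40 N, if the wrist force passes 120 N, or if a joint passes its speed limit or range.

ROBOT

A 6-joint arm with a two-finger parallel gripper is mounted at the origin on the work surface. World frame = base frame: x ahead of the robot, y to its left, z up, the work surface at z = 0. Lengths are in m, angles in degrees, forces in N, time in s.
With the tool pointing down it reaches from about 0.25 to 0.725 m from the base axis. Payload 9.7 kg.
Tool frame: the origin (TCP) lies at the very end of the fingers, on their centre line; the grasp point (between the pads) lies 19 mm behind it; z points along the fingers, y is the line along which they close (so a half turn about z gives the same grasp; the last joint's range is limited). The gripper opens to 85 mm and grips with 20 to 120 N. Pads are 22 mm wide; open, the fingers measure 114 mm over their backs; the gripper's body (76 mm by 85 mm) begins 54 mm behind the grasp point. The pads swing forward as they close: fully open they stand 13 mm farther back than shut.
Start: joints at [-69.328, 4.979, 10.078, 95.1, 0, 90], TCP at [0.194, -0.515, 0.231] pointing down, gripper open.
Joint ranges: [-179.16, 179.16], [-48.56, 103.87], [-65.8, 70.77], [-126.05, 130.52], [-82.76, 87.17], [-180, 180]. Speed limits (degrees/s): [127.2, 127.2, 147.25, 180, 180, 180].

INTERFACE

Orientations are given as [roll, pitch, yaw] about the fixed x, y, z axes, in that order (R = Rz(yaw) Ry(pitch) Rx(roll)).
In Python, from cell import status, cams, ticket gives the robot as it stands. The module is installed in compiled form; this text tells all that it offers.
- The arm moves only by the tool jog_arm, never from a script. Its argument "commands" is a list of rows, each an object with "delta_rot": the turn, a rotation vector about the tool's x, y, z in units of 2 rad (1.0 is 2 rad), a list of three; "dp": the shift along the tool's x, y, z in units of 0.1 m (1.0 is 0.1 m), a list of three; "grip": the closure, from 0 (fully open) to 1 (shut). A call has 1 to 10 rows; each row is the pose to reach, as a shift and turn from the pose commanded when the call began, along the tool's axes at that moment; what a row does not reach only later rows make up. A row lasts 1/8 s, in which the tool goes at most 62.5 mm and 10.7 degrees, less where a joint would pass 70% of its speed; a pose out of reach is approached as far as the arm can. A call with a number of a shift or a turn outside -1 to 1 is refused whole. A call with a gripper value outside its range is refused whole. The fingers move at their own pace and stop on an object; the grip force is fixed at half the most. Time passes only in rows, so rows that repeat a pose let the fingers close. It gives the time, the measured TCP pose, the force, the opening and the grip force at its end, in the units of the state.
- status.get_state(): the state, without advancing time (a new reading comes with each control period).
- cams.grab_frame(name): name is "scene" or "top"; returns a dict with "color" (384x512x3 uint8, blue, green, red), "fx", "fy", "cx", "cy" (pixels), "pose" (4x4, takes a point from camera to world coordinates). Camera axes: x right, y up, looking along -z (the intrinsics and any distortion apply to the point x, -y, -z); pixel columns grow to the right and rows downward; lengths in m; the calibration is good to about 2 mm. A picture is of the moment at which its call begins. There is no depth.
- ticket.sign_off(): hands the job in; it is judged then, once.
The state is a dict: "time_s": time; "qpos": joint angles; "joint_vel": joint speeds; "tau": joint torques, N m; "tcp_pos": TCP position; "tcp_rot": TCP orientation; "force": force on the tool from outside, world axes, zero at the start; "wrist_torque": the same for the moment, N m; "gripper_width": finger opening in m; "grasp_force": force on a finger pad.
Only numpy, scipy, OpenCV 4.12 (cv2) and the standard library are available. Lean on these libraries where they do the work, as an engineer would, in place of code of your own. Each camera call takes 0.05 s, during which the arm holds its last target. There are 200 camera calls.

## Working session

There is one attempt and no reset: what is moved stays moved. The work goes in short steps, Python scripts to look and compute and a tool call to move; the robot and the scene stay as the last step left them, time stands still between calls to the robot, and variables do not carry over. Pictures are saved under pics/ and viewed, at most 10 in all, crops included, and the job is handed in when it is done.

Besides the shell and the picture viewer there is one more tool, called after ">>>" by a JSON object that holds its "method" and its "body". jog_arm: Moves the arm, as the interface text tells. Shifts and turns lie within -1 to 1; 1 stands for 0.1 m of shift or 2 rad of turn. Its arguments: {"type":"object","properties":{"commands":{"type":"array","items":{"type":"object","properties":{"delta_rot":{"type":"array","items":{"type":"number"}},"dp":{"type":"array","items":{"type":"number"}},"grip":{"type":"number"}}}}},"required":["commands"]}

```bash
mkdir -p pics
python3 - <<'E'
from cell import status,cams
import cv2,numpy as np
s=status.get_state();print(s)
for n in("top","scene"):
    f=cams.grab_frame(n);cv2.imwrite(f"pics/{n}0.png",f["color"]);print(n,{k:v for k,v in f.items() if k!="color"})
E
```

```text
{'time_s': 0.0, 'qpos': array([-6.93268608e+01,  5.01090847e+00,  1.00323466e+01,  9.50992600e+01,
        3.33125993e-04,  9.00012662e+01]), 'joint_vel': array([ 0.00592887, -0.00153331,  0.03503084, -0.02269897,  0.0112945 ,
       -0.12877505]), 'tau': array([-2.25265967e-04, -5.20381773e+01,  4.64811873e+01,  1.60020887e-02,
        4.16513842e-05,  3.33622729e-06]), 'tcp_pos': array([ 0.19408669, -0.51435997,  0.23056603]), 'tcp_rot': array([-1.79922178e+02, -3.31405879e-04,  2.06718726e+01]), 'force': array([ 0.14547169,  0.04689844, -0.07512101]), 'wrist_torque': array([ 0.02258574,  0.0006807 , -0.02821358]), 'grasp_force': 0.0, 'gripper_width': 0.08482854303658684}
top {'fx': 416.7907643230023, 'fy': 416.7907643230023, 'cx': 251.0604245924129, 'cy': 194.28284813310705, 'pose': array([[ 8.35595348e-03,  9.90562945e-01, -1.36803618e-01,
         3.99078362e-01],
       [-9.99964883e-01,  8.18961650e-03, -1.77867663e-03,
         1.92972137e-02],
       [-6.41521999e-04,  1.36813676e-01,  9.90596591e-01,
         1.24576088e+00],
       [ 0.00000000e+00,  0.00000000e+00,  0.00000000e+00,
         1.00000000e+00]])}
scene {'fx': 405.11074649354526, 'fy': 405.11074649354526, 'cx': 251.18644093741446, 'cy': 190.97377669513386, 'pose': array([[ 0.86621574, -0.25437929,  0.43007146,  1.14005186],
       [ 0.49920327,  0.47777347, -0.7228614 , -0.94786276],
       [-0.02159577,  0.840847  ,  0.54084188,  0.81010767],
       [ 0.        ,  0.        ,  0.        ,  1.        ]])}
```

View pics/top0.png

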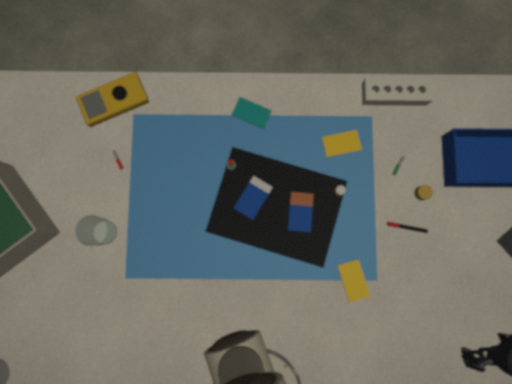

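View pics/scene0.png

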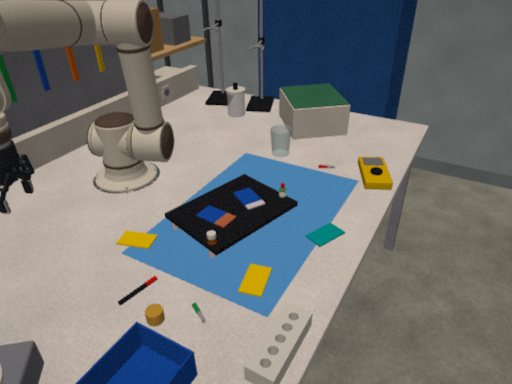

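```bash
cat > h.py <<'E'
from cell import status,cams
import cv2,numpy as np
def ray(f,uv,z):
    uv=np.atleast_2d(np.array(uv,float));d=np.c_[(uv[:,0]-f["cx"])/f["fx"],-(uv[:,1]-f["cy"])/f["fy"],-np.ones(len(uv))]@f["pose"][:3,:3].T
    o=f["pose"][:3,3];return (o+d*((z-o[2])/d[:,2])[:,None])[:,:2]
def crop(f,name,x0=200,y0=142,w=155,h=130,s=4):
    cv2.imwrite(name,cv2.resize(f["color"][y0:y0+h,x0:x0+w],None,fx=s,fy=s,interpolation=cv2.INTER_CUBIC))
E
python3 - <<'E'
from h import *
f=cams.grab_frame("top");crop(f,"pics/c1.png",s=4)
np.save("f0.npy",f,allow_pickle=True)
E
```

```text
(no output)
```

View pics/c1.png

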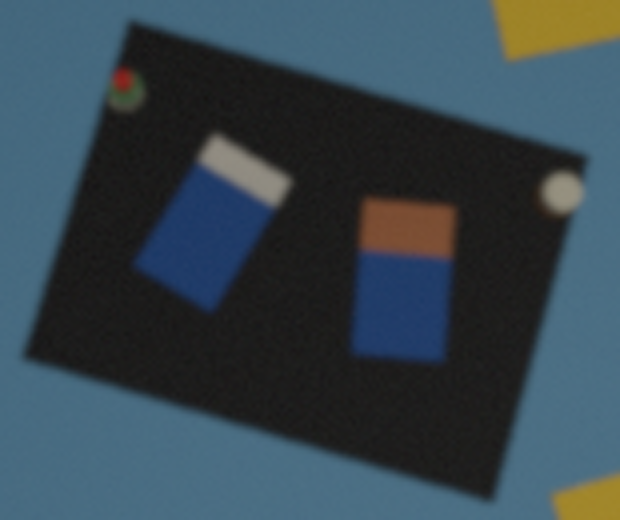

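```bash
cat >> h.py <<'E'
S=4;X0,Y0,W,H=200,142,155,130
def px(p): return (np.array(p,float)+.5)/S-.5+np.array([X0,Y0])
def rect(f,m,z):
    c=max(cv2.findContours(m,cv2.RETR_EXTERNAL,cv2.CHAIN_APPROX_NONE)[0],key=cv2.contourArea)
    w=ray(f,px(c[:,0]),z)*1000
    (cx,cy),(a,b),t=cv2.minAreaRect(w.astype(np.float32))
    if a<b: a,b,t=b,a,t+90
    t=(t+90)%180-90
    return np.array([cx,cy,t,a,b])
def measure(f,stand=None):
    im=cv2.resize(f["color"][Y0:Y0+H,X0:X0+W],None,fx=S,fy=S,interpolation=cv2.INTER_CUBIC).astype(int)
    B,G,R=im[...,0],im[...,1],im[...,2]
    out={}
    def big(m): 
        m=cv2.morphologyEx(m.astype(np.uint8)*255,cv2.MORPH_OPEN,np.ones((9,9)))
        return m
    mat=(G>68)&(B>70)&(R<110)
    n,l,st,_=cv2.connectedComponentsWithStats(big((im.max(2)>62)))
    for i in range(1,n):
        m=(l==i)
        if 6000<st[i,4]<30000:
            k=cv2.erode(m.astype(np.uint8),np.ones((9,9)))>0
            cop=(k&(R>B+15)).sum(); sil=(k&(R>90)&(abs(R-B)<40)).sum()
            bare=m&(R>B-10)
            out["copper" if cop>sil else "steel"]=(rect(f,m.astype(np.uint8)*255,.059),m)
    return im,out
E
python3 - <<'E'
from h import *
f=np.load("f0.npy",allow_pickle=True).item()
im,o=measure(f)
for k,v in o.items(): print(k,v[0].round(1))
cor=ray(f,px([(130,21),(587,156),(493,501),(25,356)]),.055)*1000
print(cor.round(1)); e=np.roll(cor,-1,0)-cor; print(np.hypot(*e.T), np.degrees(np.arctan2(e[:,1],e[:,0])), cor.mean(0))
for n,P in dict(steel=[(215,133),(293,182),(213,312),(134,266)],copper=[(362,198),(457,206),(443,361),(351,355)]).items():
    c=ray(f,px(P),.059)*1000;e=np.roll(c,-1,0)-c;print(n,c.round(1).tolist(),np.hypot(*e.T),np.degrees(np.arctan2(e[:,1],e[:,0])),c.mean(0))
for n,uv,z in(("vial",(125,91),.08),("vialcap",(122,79),.107),("jar",(562,193),.09)): print(n,ray(f,px(uv),z)*1000)
E
```

```text
steel [555.4  16.3 -31.1 114.9  70.6]
copper [ 514.9 -119.9   -5.2  114.7   69.4]
[[ 703.3   78.1]
 [ 605.7 -254.3]
 [ 358.8 -182.5]
 [ 457.9  149.3]]
[346.43439319 257.13556665 346.32081107 255.52166083] [-106.35463565  163.78304132   73.37830446  -16.18977685] [531.4472499  -52.35427004]
steel [[619.7, 15.2], [584.3, -41.2], [490.1, 15.6], [522.6, 72.4]] [ 66.63154963 110.06021349  65.39632958 112.7325942 ] [-122.08777954  148.87353847   60.22957691  -30.49411238] [554.16951669  15.50444226]
copper [[573.1, -90.9], [567.8, -159.1], [456.6, -147.8], [460.3, -82.6]] [ 68.45570081 111.75921367  65.3760353  113.03565229] [-94.39622811 174.19872193  86.75149155  -4.21759582] [ 514.47099597 -120.1144639 ]
vial [[645.69739841  79.67469347]]
vialcap [[648.49743491  80.49557692]]
jar [[ 573.22766703 -228.16549596]]
```

The plates meant are the steel one (silver end, px 253,198) and the copper one (copper end, px 301,212), both blue-lacquered and lying on the stand. The teal piece (252,112) and the yellow ones (342,144 and 354,280) are off the stand and the wrong colour. The crop confirms this. The stand's yaw is about -16.4° with its centre at (531,-52) mm. I'll turn the tool to match the stand first.

>>> {"method": "jog_arm", "body": {"commands": [{"dp": [0.45, -0.43, 0], "delta_rot": [0, 0, 0.09], "grip": 0.5}, {"dp": [0.9, -0.85, 0], "delta_rot": [0, 0, 0.18], "grip": 0.5}, {"dp": [0.9, -0.85, 0], "delta_rot": [0, 0, 0.26], "grip": 0.5}, {"dp": [0.9, -0.85, 0], "delta_rot": [0, 0, 0.324], "grip": 0.5}, {"dp": [0.9, -0.85, 0], "delta_rot": [0, 0, 0.324], "grip": 0.5}]}}

```text
time_s: 0.78
tcp_pos: [0.2484, -0.4031, 0.2312]
tcp_rot: [-180.0, 0.0, -16.4]
force: [-0.2, 1.0, 0.2]
gripper_width: 0.0428
grasp_force: 0.0
```

>>> {"method": "jog_arm", "body": {"commands": [{"dp": [0.2, -0.5, 0], "grip": 0.65}, {"dp": [0.4, -1, 0], "grip": 0.65}]}}

```text
$.commands[0]: bad value
```

>>> {"method": "jog_arm", "body": {"commands": [{"dp": [0.2, -0.5, 0], "grip": 0.65}, {"dp": [0.37, -1, 0], "grip": 0.65}]}}

```text
$.commands[0]: bad value
```

>>> {"method": "jog_arm", "body": {"commands": [{"dp": [0, -0.5, 0.1], "grip": 0.65}, {"dp": [0, -1, 0.3], "grip": 0.65}]}}

```text
$.commands[0]: bad value
```

>>> {"method": "jog_arm", "body": {"commands": [{"dp": [0, -0.46, 0.5], "grip": 0.65}, {"dp": [0, -0.46, 0.9], "grip": 0.65}, {"dp": [0, -0.46, 0.9], "grip": 0.65}, {"dp": [0, -0.46, 0.9], "grip": 0.65}]}}

```text
$.commands[0]: bad value
```

delta_rot is required in every row.

>>> {"method": "jog_arm", "body": {"commands": [{"dp": [0.2, -0.5, 0], "delta_rot": [0, 0, 0], "grip": 0.65}, {"dp": [0.4, -1, 0], "delta_rot": [0, 0, 0], "grip": 0.65}]}}

```text
time_s: 1.02
tcp_pos: [0.3153, -0.3181, 0.231]
tcp_rot: [-180.0, 0.0, -16.4]
force: [0.2, -0.2, 0.6]
gripper_width: 0.0298
grasp_force: 0.0
```

>>> {"method": "jog_arm", "body": {"commands": [{"dp": [0.2, -0.5, 0], "delta_rot": [0, 0, 0], "grip": 0.65}, {"dp": [0.37, -1, 0], "delta_rot": [0, 0, 0], "grip": 0.65}]}}

```text
time_s: 1.27
tcp_pos: [0.3796, -0.2321, 0.2311]
tcp_rot: [-180.0, 0.0, -16.3]
force: [0.5, -0.6, -0.9]
gripper_width: 0.03
grasp_force: 0.0
```

>>> {"method": "jog_arm", "body": {"commands": [{"dp": [0, -0.5, 0.1], "delta_rot": [0, 0, 0], "grip": 0.65}, {"dp": [0, -1, 0.3], "delta_rot": [0, 0, 0], "grip": 0.65}]}}

```text
time_s: 1.52
tcp_pos: [0.4079, -0.1361, 0.2013]
tcp_rot: [180.0, -0.1, -16.3]
force: [0.5, -0.2, -0.2]
gripper_width: 0.0297
grasp_force: 0.0
```

>>> {"method": "jog_arm", "body": {"commands": [{"dp": [0, -0.46, 0.5], "delta_rot": [0, 0, 0], "grip": 0.65}, {"dp": [0, -0.46, 0.9], "delta_rot": [0, 0, 0], "grip": 0.65}, {"dp": [0, -0.46, 0.9], "delta_rot": [0, 0, 0], "grip": 0.65}, {"dp": [0, -0.46, 0.9], "delta_rot": [0, 0, 0], "grip": 0.65}]}}

```text
time_s: 2.02
tcp_pos: [0.4161, -0.1105, 0.113]
tcp_rot: [-179.3, -0.1, -15.2]
force: [0.2, -0.3, -0.6]
gripper_width: 0.0297
grasp_force: 0.0
```

```bash
cat >> h.py <<'E'
C0=np.array([531.4,-52.4]);TH=np.radians(-16.35)
RT=np.array([[np.cos(TH),np.sin(TH)],[-np.sin(TH),np.cos(TH)]])
def ts(p): return RT@(np.array(p)-C0)
E
python3 - <<'E'
from h import *
s=status.get_state();print(s["qpos"],s["joint_vel"],s["tcp_pos"],s["tcp_rot"],s["force"],s["wrist_torque"],ts(s["tcp_pos"][:2]*1000))
f=cams.grab_frame("top");crop(f,"pics/c2.png")
E
```

```text
[-15.35897612 -12.27360901 -19.36708975  82.83353051   0.73972621
 179.86146642] [-0.30967719 -0.42399685  1.16400473 -0.22405628  0.11334511  0.55981162] [ 0.41612724 -0.11048434  0.11297995] [-1.79260452e+02 -7.47770408e-02 -1.52204540e+01] [ 0.21796098 -0.25188657 -0.60220587] [-0.03881352 -0.04016595  0.01015896] [-94.26014489 -88.18517018]
```

View pics/c2.png

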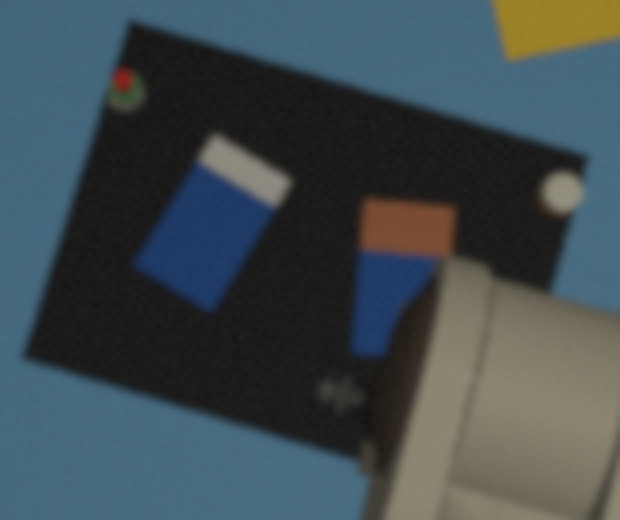

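Joint 6 has hit its limit at 180°. I'll turn the tool a half turn the other way, which gives the same finger line.

>>> {"method": "jog_arm", "body": {"commands": [{"dp": [0, 0, 0], "delta_rot": [0, 0, -0.09], "grip": 0.65}, {"dp": [0, 0, 0], "delta_rot": [0, 0, -0.18], "grip": 0.65}, {"dp": [0, 0, 0], "delta_rot": [0, 0, -0.27], "grip": 0.65}, {"dp": [0, 0, 0], "delta_rot": [0, 0, -0.36], "grip": 0.65}, {"dp": [0, 0, 0], "delta_rot": [0, 0, -0.45], "grip": 0.65}, {"dp": [0, 0, 0], "delta_rot": [0, 0, -0.54], "grip": 0.65}, {"dp": [0, 0, 0], "delta_rot": [0, 0, -0.63], "grip": 0.65}, {"dp": [0, 0, 0], "delta_rot": [0, 0, -0.72], "grip": 0.65}, {"dp": [0, 0, 0], "delta_rot": [0, 0, -0.785], "grip": 0.65}, {"dp": [0, 0, 0], "delta_rot": [0, 0, -0.785], "grip": 0.65}]}}

```text
time_s: 3.32
tcp_pos: [0.4164, -0.1106, 0.1131]
tcp_rot: [179.9, -0.7, 74.6]
force: [-0.7, 0.0, -0.7]
gripper_width: 0.0299
grasp_force: 0.0
```

>>> {"method": "jog_arm", "body": {"commands": [{"dp": [0, 0, 0], "delta_rot": [0, 0, -0.09], "grip": 0.65}, {"dp": [0, 0, 0], "delta_rot": [0, 0, -0.18], "grip": 0.65}, {"dp": [0, 0, 0], "delta_rot": [0, 0, -0.27], "grip": 0.65}, {"dp": [0, 0, 0], "delta_rot": [0, 0, -0.36], "grip": 0.65}, {"dp": [0, 0, 0], "delta_rot": [0, 0, -0.45], "grip": 0.65}, {"dp": [0, 0, 0], "delta_rot": [0, 0, -0.54], "grip": 0.65}, {"dp": [0, 0, 0], "delta_rot": [0, 0, -0.63], "grip": 0.65}, {"dp": [0, 0, 0], "delta_rot": [0, 0, -0.72], "grip": 0.65}, {"dp": [0, 0, 0], "delta_rot": [0, 0, -0.785], "grip": 0.65}, {"dp": [0, 0, 0], "delta_rot": [0, 0, -0.785], "grip": 0.65}]}}

```text
time_s: 4.58
tcp_pos: [0.4161, -0.1103, 0.1122]
tcp_rot: [179.3, 0.1, 164.4]
force: [-1.0, 0.9, -0.2]
gripper_width: 0.0301
grasp_force: 0.0
```

>>> {"method": "jog_arm", "body": {"commands": [{"dp": [0, 0.15, 0.2], "delta_rot": [0.006, 0, 0.0065], "grip": 0.65}, {"dp": [0, 0.15, 0.4], "delta_rot": [0.006, 0, 0.0065], "grip": 0.65}, {"dp": [0, 0.15, 0.51], "delta_rot": [0.006, 0, 0.0065], "grip": 0.65}, {"dp": [0, 0.15, 0.51], "delta_rot": [0.006, 0, 0.0065], "grip": 0.65}]}}

```text
time_s: 5.08
tcp_pos: [0.4195, -0.0949, 0.0603]
tcp_rot: [179.9, -0.1, 163.8]
force: [-1.4, -0.7, 0.3]
gripper_width: 0.0299
grasp_force: 0.0
```

>>> {"method": "jog_arm", "body": {"commands": [{"dp": [0, 0, 0.02], "delta_rot": [0, 0, 0], "grip": 0.65}, {"dp": [0, 0, 0.04], "delta_rot": [0, 0, 0], "grip": 0.65}, {"dp": [0, 0, 0.04], "delta_rot": [0, 0, 0], "grip": 0.65}]}}

```text
time_s: 5.45
tcp_pos: [0.4199, -0.0949, 0.0567]
tcp_rot: [179.9, 0.0, 163.9]
force: [-0.6, 0.5, -0.3]
gripper_width: 0.0297
grasp_force: 0.0
```

>>> {"method": "jog_arm", "body": {"commands": [{"dp": [0, 0, 0.01], "delta_rot": [0, 0, 0], "grip": 0.65}, {"dp": [0, 0, 0.02], "delta_rot": [0, 0, 0], "grip": 0.65}, {"dp": [0, 0, 0.02], "delta_rot": [0, 0, 0], "grip": 0.65}]}}

```text
time_s: 5.82
tcp_pos: [0.4198, -0.0949, 0.0546]
tcp_rot: [179.9, -0.0, 163.9]
force: [-0.4, -0.3, 2.1]
gripper_width: 0.0296
grasp_force: 0.8
```

>>> {"method": "jog_arm", "body": {"commands": [{"dp": [0, 0, -0.02], "delta_rot": [0, 0, 0], "grip": 0.65}, {"dp": [-0.1, 0, -0.02], "delta_rot": [0, 0, 0], "grip": 0.65}, {"dp": [-0.2, 0, -0.02], "delta_rot": [0, 0, 0], "grip": 0.65}, {"dp": [-0.3, 0, -0.02], "delta_rot": [0, 0, 0], "grip": 0.65}, {"dp": [-0.4, 0, -0.02], "delta_rot": [0, 0, 0], "grip": 0.65}, {"dp": [-0.5, 0, -0.02], "delta_rot": [0, 0, 0], "grip": 0.65}]}}

```text
time_s: 6.58
tcp_pos: [0.4683, -0.1088, 0.0562]
tcp_rot: [179.9, -0.1, 163.9]
force: [-3.1, 1.4, 1.0]
gripper_width: 0.0296
grasp_force: 1.2
```

Run:
```python
from h import *
s=status.get_state();print(s["tcp_pos"],ts(s["tcp_pos"][:2]*1000),s["tcp_rot"],s["force"])
f=cams.grab_frame("top");crop(f,"pics/c3.png")
f=cams.grab_frame("scene");crop(f,"pics/s3.png",160,170,150,100,4)
cv2.imwrite("pics/c3.png",np.vstack([cv2.resize(cv2.imread("pics/c3.png"),(400,335)),cv2.resize(cv2.imread("pics/s3.png"),(400,265))]))
```

```text
[ 0.46828059 -0.10876915  0.0562259 ] [-44.69871254 -71.8579561 ] [ 1.79937350e+02 -5.86917937e-02  1.63914606e+02] [-3.07760836  1.35830484  1.03948478]
```

View pics/c3.png

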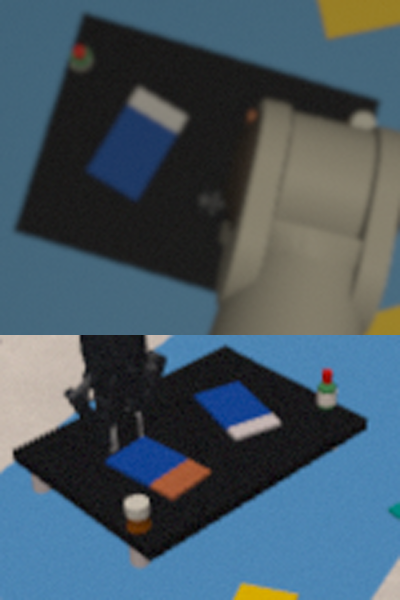

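The fingers (about 110,435 in the lower half) are against the rear edge of the copper plate and it is sliding. I'll keep going and stop short of the target.

>>> {"method": "jog_arm", "body": {"commands": [{"dp": [-0.09, 0, 0], "delta_rot": [0, 0, 0], "grip": 0.65}, {"dp": [-0.18, 0, 0], "delta_rot": [0, 0, 0], "grip": 0.65}, {"dp": [-0.27, 0, 0], "delta_rot": [0, 0, 0], "grip": 0.65}, {"dp": [-0.36, 0, 0], "delta_rot": [0, 0, 0], "grip": 0.65}, {"dp": [-0.45, 0, 0], "delta_rot": [0, 0, 0], "grip": 0.65}, {"dp": [-0.54, 0, 0], "delta_rot": [0, 0, 0], "grip": 0.65}, {"dp": [-0.62, 0, 0], "delta_rot": [0, 0, 0], "grip": 0.65}, {"dp": [-0.7, 0, 0], "delta_rot": [0, 0, 0], "grip": 0.65}, {"dp": [-0.76, 0, 0], "delta_rot": [0, 0, 0], "grip": 0.65}, {"dp": [-0.78, 0, 0], "delta_rot": [0, 0, 0], "grip": 0.65}]}}

```text
time_s: 7.92
tcp_pos: [0.543, -0.1304, 0.0564]
tcp_rot: [179.9, -0.0, 163.9]
force: [-2.9, 0.2, -0.3]
gripper_width: 0.0297
grasp_force: 1.3
```

Run:
```python
from h import *
s=status.get_state();print(s["tcp_pos"],ts(s["tcp_pos"][:2]*1000),s["tcp_rot"],s["force"])
f=cams.grab_frame("scene");crop(f,"pics/s4.png",160,170,150,110,5)
np.save("s4.npy",f,allow_pickle=True)
f=cams.grab_frame("top");np.save("t4.npy",f,allow_pickle=True)
```

```text
[ 0.54304941 -0.1304107   0.0564108 ] [ 33.13864958 -71.57659149] [ 1.79942816e+02 -2.16243465e-02  1.63910584e+02] [-2.91073134  0.15390285 -0.2641526 ]
```

View pics/s4.png

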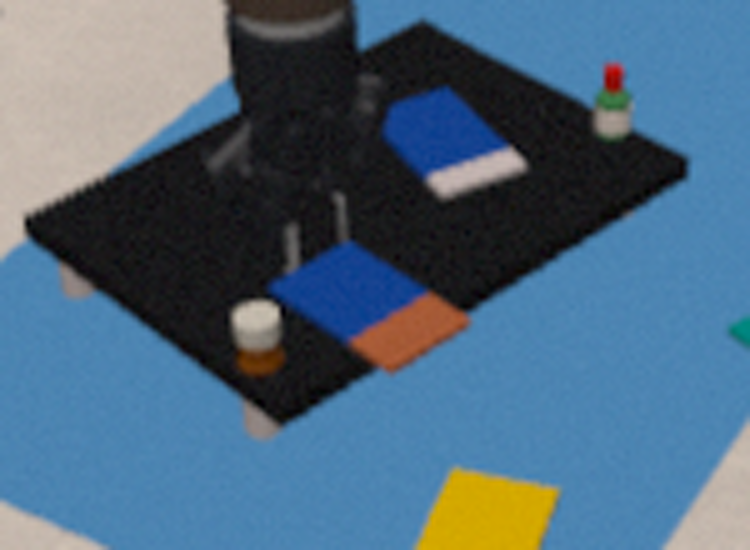

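```bash
cat >> h.py <<'E'
def sc(f,P,z,s=5,x0=160,y0=170):
    p=(np.array(P,float)+.5)/s-.5+np.array([x0,y0]); return np.array([ts(q*1000) for q in ray(f,p,z)])
E
python3 - <<'E'
from h import *
f=np.load("s4.npy",allow_pickle=True).item()
print("plate RL FL FR RR",sc(f,[(347,241),(469,321),(390,371),(270,289)],.060).round(1).tolist())
print("mark L R",sc(f,[(424,293),(348,341)],.060).round(1).tolist())
# edge profile: brightness step of stand front side / mat is lower edge(z=.039)
print("edge",sc(f,[(685,163),(285,411),(26,218),(424,22)],.055).round(1).tolist())
print("fingers",sc(f,[(292,270),(343,240)],.057).round(1).tolist())
E
```

```text
plate RL FL FR RR [[43.7, -48.7], [154.5, -50.0], [155.0, -113.1], [47.2, -113.3]]
mark L R [[116.1, -50.5], [117.8, -112.4]]
edge [[132.1, 168.9], [134.3, -174.0], [-126.8, -172.9], [-125.8, 173.9]]
fingers [[39.0, -89.5], [37.9, -47.2]]
```

>>> {"method": "jog_arm", "body": {"commands": [{"dp": [-0.04, 0, 0], "delta_rot": [0, 0, 0], "grip": 0.65}, {"dp": [-0.08, 0, 0], "delta_rot": [0, 0, 0], "grip": 0.65}, {"dp": [-0.1, 0, 0], "delta_rot": [0, 0, 0], "grip": 0.65}, {"dp": [-0.1, 0, 0], "delta_rot": [0, 0, 0], "grip": 0.65}, {"dp": [0.0, 0, 0], "delta_rot": [0, 0, 0], "grip": 0.65}, {"dp": [0.1, 0, -0.05], "delta_rot": [0, 0, 0], "grip": 0.65}, {"dp": [0.1, 0, -0.6], "delta_rot": [0, 0, 0], "grip": 0.65}, {"dp": [0.1, 0, -0.6], "delta_rot": [0, 0, 0], "grip": 0.65}]}}

```text
time_s: 9.02
tcp_pos: [0.5346, -0.1279, 0.1214]
tcp_rot: [179.9, 0.4, 163.9]
force: [0.6, -0.1, -0.5]
gripper_width: 0.0304
grasp_force: 0.0
```

>>> {"method": "jog_arm", "body": {"commands": [{"dp": [0.3, 0.4, 0], "delta_rot": [0, 0, 0], "grip": 0.65}, {"dp": [0.6, 0.8, 0], "delta_rot": [0, 0, 0], "grip": 0.65}, {"dp": [0.6, 0.8, 0], "delta_rot": [0, 0, 0], "grip": 0.65}]}}

```text
time_s: 9.4
tcp_pos: [0.4964, -0.0319, 0.1167]
tcp_rot: [179.9, 0.0, 164.1]
force: [1.0, -0.6, -0.1]
gripper_width: 0.03
grasp_force: 0.0
```

>>> {"method": "jog_arm", "body": {"commands": [{"dp": [0.25, 0.35, 0], "delta_rot": [0, 0, 0], "grip": 0.65}, {"dp": [0.5, 0.69, 0], "delta_rot": [0, 0, 0], "grip": 0.65}, {"dp": [0.5, 0.69, 0], "delta_rot": [0, 0, 0], "grip": 0.65}]}}

```text
time_s: 9.78
tcp_pos: [0.4681, 0.0474, 0.1167]
tcp_rot: [179.9, 0.0, 164.1]
force: [0.6, -0.5, 0.1]
gripper_width: 0.0298
grasp_force: 0.0
```

Run:
```python
from h import *
s=status.get_state();print(s["tcp_pos"],ts(s["tcp_pos"][:2]*1000),s["tcp_rot"],s["force"],s["qpos"])
```

```text
[0.46811447 0.04735155 0.11669368] [-88.80674357  77.90245419] [1.79925702e+02 1.06735870e-02 1.64054414e+02] [ 0.60466681 -0.507387    0.12138453] [ 5.73660612e+00 -6.68325471e+00 -1.41088682e+01  8.25370182e+01
  6.50976327e-02  2.16822067e+01]
```

>>> {"method": "jog_arm", "body": {"commands": [{"dp": [0, 0, 0.3], "delta_rot": [0, 0, 0.0035], "grip": 0.65}, {"dp": [0, 0, 0.55], "delta_rot": [0, 0, 0.0035], "grip": 0.65}, {"dp": [0, 0, 0.6], "delta_rot": [0, 0, 0.0035], "grip": 0.65}, {"dp": [0, 0, 0.6], "delta_rot": [0, 0, 0.0035], "grip": 0.65}, {"dp": [-0.1, 0, 0.6], "delta_rot": [0, 0, 0.0035], "grip": 0.65}, {"dp": [-0.2, 0, 0.6], "delta_rot": [0, 0, 0.0035], "grip": 0.65}, {"dp": [-0.3, 0, 0.6], "delta_rot": [0, 0, 0.0035], "grip": 0.65}, {"dp": [-0.4, 0, 0.6], "delta_rot": [0, 0, 0.0035], "grip": 0.65}]}}

```text
time_s: 10.78
tcp_pos: [0.5073, 0.0348, 0.057]
tcp_rot: [180.0, -0.1, 163.5]
force: [-6.3, 0.3, 6.5]
gripper_width: 0.03
grasp_force: 4.7
```

>>> {"method": "jog_arm", "body": {"commands": [{"dp": [-0.09, 0, 0], "delta_rot": [0, 0, 0], "grip": 0.65}, {"dp": [-0.18, 0, 0], "delta_rot": [0, 0, 0], "grip": 0.65}, {"dp": [-0.27, 0, 0], "delta_rot": [0, 0, 0], "grip": 0.65}, {"dp": [-0.36, 0, 0], "delta_rot": [0, 0, 0], "grip": 0.65}, {"dp": [-0.45, 0, 0], "delta_rot": [0, 0, 0], "grip": 0.65}, {"dp": [-0.54, 0, 0], "delta_rot": [0, 0, 0], "grip": 0.65}, {"dp": [-0.6, 0, 0], "delta_rot": [0, 0, 0], "grip": 0.65}, {"dp": [-0.65, 0, 0], "delta_rot": [0, 0, 0], "grip": 0.65}, {"dp": [-0.68, 0, 0], "delta_rot": [0, 0, 0], "grip": 0.65}, {"dp": [-0.68, 0, 0], "delta_rot": [0, 0, 0], "grip": 0.65}]}}

```text
time_s: 12.02
tcp_pos: [0.5727, 0.0156, 0.057]
tcp_rot: [179.9, -0.0, 163.5]
force: [-4.8, 0.3, 5.6]
gripper_width: 0.0297
grasp_force: 3.6
```

>>> {"method": "jog_arm", "body": {"commands": [{"dp": [0.1, 0, 0], "delta_rot": [0, 0, 0], "grip": 0.65}, {"dp": [0.25, 0, -0.02], "delta_rot": [0, 0, 0], "grip": 0.65}, {"dp": [0.5, 0, -0.5], "delta_rot": [0, 0, 0], "grip": 0.65}, {"dp": [0.9, 0, -0.8], "delta_rot": [0, 0, 0], "grip": 0.65}, {"dp": [1, 0, -1], "delta_rot": [0, 0, 0], "grip": 0.65}, {"dp": [1, 0, -1], "delta_rot": [0, 0, 0], "grip": 0.65}]}}

```text
time_s: 12.78
tcp_pos: [0.4765, 0.0444, 0.1584]
tcp_rot: [179.9, 0.2, 163.6]
force: [0.3, 0.2, 0.4]
gripper_width: 0.03
grasp_force: 0.0
```

>>> {"method": "jog_arm", "body": {"commands": [{"dp": [0.5, 0, 0], "delta_rot": [0, 0, 0], "grip": 0.65}, {"dp": [1, 0, 0], "delta_rot": [0, 0, 0], "grip": 0.65}, {"dp": [1, 0, 0], "delta_rot": [0, 0, 0], "grip": 0.65}]}}

```text
time_s: 13.15
tcp_pos: [0.3787, 0.0728, 0.1558]
tcp_rot: [180.0, -0.0, 163.6]
force: [0.3, 0.4, 0.1]
gripper_width: 0.0296
grasp_force: 0.0
```

Run:
```python
from h import *
g=cams.grab_frame("scene");np.save("s5.npy",g,allow_pickle=True)
f=cams.grab_frame("top");np.save("t5.npy",f,allow_pickle=True);crop(f,"pics/c5.png",225,140,130,90,6)
```

```text
(no output)
```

View pics/c5.png

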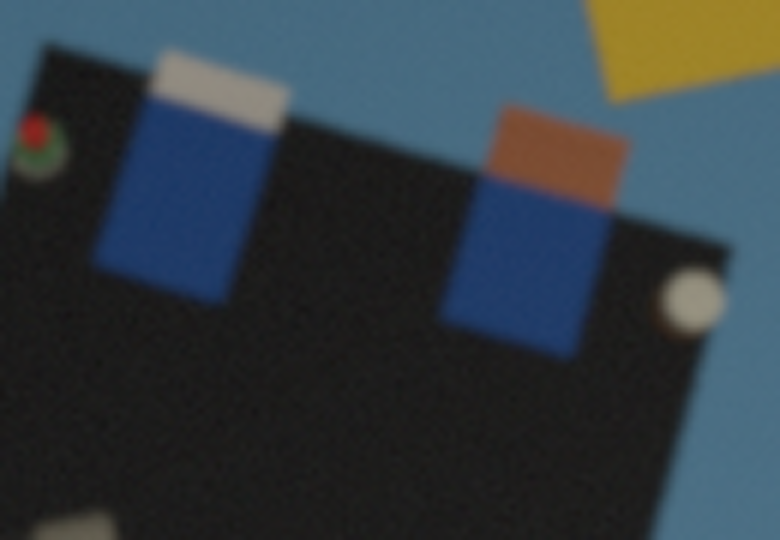

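```bash
cat >> h.py <<'E'
def prof(f,y,xs,z):
    w=(RT.T@np.stack([xs,np.full_like(xs,y)])).T+C0
    P=np.c_[w/1000,np.full(len(xs),z)]; c=(P-f["pose"][:3,3])@f["pose"][:3,:3]
    u=f["cx"]+f["fx"]*c[:,0]/-c[:,2];v=f["cy"]-f["fy"]*c[:,1]/-c[:,2]
    im=cv2.GaussianBlur(f["color"],(3,3),0).astype(np.float32)
    return cv2.remap(im,u.astype(np.float32)[None],v.astype(np.float32)[None],cv2.INTER_CUBIC)[0]
def cross(xs,s):
    lo,hi=s[:10].mean(),s[-10:].mean();t=s-(lo+hi)/2
    i=np.where(np.sign(t[:-1])!=np.sign(t[1:]))[0]
    return xs[i[np.argmin(abs(i-len(xs)/2))]] if len(i) else np.nan
def fit(f,ys,xc,z,ch,h=14):
    xs=np.arange(xc-h,xc+h,.1);r=np.array([cross(xs,ch(prof(f,y,xs,z))) for y in ys])
    k=np.polyfit(ys,r,1); return k[1]+k[0]*np.mean(ys),-np.degrees(np.arctan(k[0])),np.std(r-np.polyval(k,ys))
def report(f,cy,sy,cm,sm):
    br=lambda p:p.sum(1)
    rb=lambda p:p[:,2]-p[:,0]
    print("edge x,yaw",np.round(fit(f,np.r_[-135:-115:5,-30:30:5,118:135:5],130,.055,br),2))
    for n,y,m,d in(("copper",cy,cm,74),("steel",sy,sm,88)):
        Y=np.arange(y-22,y+23,4.)
        print(n,"mark",np.round(fit(f,Y,m,.06,rb,12 if n=="copper" else 9),2),"rear+len",np.round(np.add(fit(f,Y,m-d,.06,br),[d,0,0]),2))
E
python3 - <<'E'
from h import *
for n in("t5","s5"):
    f=np.load(n+".npy",allow_pickle=True).item();print(n);report(f,-80,75,129,118)
E
```

```text
t5
edge x,yaw [128.13   0.28   1.22]
copper mark [1.2717e+02 3.9000e-01 1.0000e-01] rear+len [ 1.2663e+02 -9.0000e-02  1.6000e-01]
steel mark [116.58  -1.68   0.15] rear+len [1.1717e+02 7.0000e-02 3.1000e-01]
s5
edge x,yaw [140.52   0.71   2.12]
copper mark [127.15  -0.31   0.21] rear+len [1.2657e+02 9.0000e-02 3.3000e-01]
steel mark [117.09   0.31   0.54] rear+len [117.38   1.57   0.77]
```

Run:
```python
from h import *
f=np.load("t5.npy",allow_pickle=True).item()
xs=np.arange(114,146,.1)
print([(y,round(cross(xs,prof(f,y,xs,.055).sum(1)),1)) for y in range(-165,170,10)])
ys=lambda a:np.arange(*a,.1)
for x,a,z in((90,(90,125),.06),(90,(20,60),.06),(90,(-60,-30),.06),(90,(-130,-95),.06)):
    # side edges: sweep y
    Y=np.arange(a[0],a[1],.1);out=[]
    for X in (70,85,100):
        s=np.array([prof(f,y,np.array([float(X)]),z)[0].sum() for y in Y]);out.append(round(cross(Y,s),1))
    print(a,out)
```

```text
[(-165, np.float64(130.6)), (-155, np.float64(129.5)), (-145, np.float64(128.0)), (-135, np.float64(128.4)), (-125, np.float64(128.1)), (-115, np.float64(128.5)), (-105, np.float64(127.1)), (-95, np.float64(126.8)), (-85, np.float64(126.2)), (-75, np.float64(126.5)), (-65, np.float64(126.4)), (-55, np.float64(126.9)), (-45, np.float64(128.7)), (-35, np.float64(128.4)), (-25, np.float64(128.6)), (-15, np.float64(128.3)), (-5, np.float64(128.5)), (5, np.float64(128.7)), (15, np.float64(128.4)), (25, np.float64(128.7)), (35, np.float64(128.9)), (45, np.float64(128.7)), (55, np.float64(118.5)), (65, np.float64(116.8)), (75, np.float64(116.9)), (85, np.float64(117.2)), (95, np.float64(117.5)), (105, np.float64(117.6)), (115, np.float64(118.6)), (125, np.float64(128.4)), (135, np.float64(128.8)), (145, np.float64(128.8)), (155, np.float64(128.7)), (165, np.float64(128.7))]
(90, 125) [np.float64(119.3), np.float64(118.4), np.float64(118.6)]
(20, 60) [np.float64(52.8), np.float64(52.4), np.float64(52.5)]
(-60, -30) [np.float64(-47.1), np.float64(-47.2), np.float64(-47.1)]
(-130, -95) [np.float64(-113.5), np.float64(-113.7), np.float64(-113.7)]
```

>>> {"method": "jog_arm", "body": {"commands": [{"dp": [-0.5, 0.03, 0], "delta_rot": [0, 0, 0], "grip": 0.65}, {"dp": [-1, 0.07, 0], "delta_rot": [0, 0, 0], "grip": 0.65}, {"dp": [-1, 0.07, 0], "delta_rot": [0, 0, 0], "grip": 0.65}]}}

```text
time_s: 13.62
tcp_pos: [0.4812, 0.0496, 0.1539]
tcp_rot: [-180.0, -0.2, 163.4]
force: [-0.7, -0.1, 0.5]
gripper_width: 0.0301
grasp_force: 0.0
```

>>> {"method": "jog_arm", "body": {"commands": [{"dp": [-0.4, 0, 0.1], "delta_rot": [0, 0, 0], "grip": 0.65}, {"dp": [-0.8, 0, 0.3], "delta_rot": [0, 0, 0], "grip": 0.65}, {"dp": [-0.8, 0, 0.6], "delta_rot": [0, 0, 0], "grip": 0.65}, {"dp": [-0.8, 0, 0.9], "delta_rot": [0, 0, 0], "grip": 0.65}, {"dp": [-0.8, 0, 0.99], "delta_rot": [0, 0, 0], "grip": 0.65}, {"dp": [-0.8, 0, 0.99], "delta_rot": [0, 0, 0], "grip": 0.65}]}}

```text
time_s: 14.38
tcp_pos: [0.555, 0.028, 0.0575]
tcp_rot: [180.0, -0.1, 163.5]
force: [-0.1, 0.6, 0.1]
gripper_width: 0.0298
grasp_force: 0.0
```

Run:
```python
from h import *
s=status.get_state();print(s["tcp_pos"],ts(s["tcp_pos"][:2]*1000),s["tcp_rot"],s["force"])
```

```text
[0.55502262 0.02798956 0.05746667] [3.73187524e-02 8.37884750e+01] [ 1.79958538e+02 -5.76950380e-02  1.63500180e+02] [-0.07510086  0.6433044   0.07607085]
```

>>> {"method": "jog_arm", "body": {"commands": [{"dp": [-0.08, 0, 0.01], "delta_rot": [0, 0, 0], "grip": 0.65}, {"dp": [-0.15, 0, 0.01], "delta_rot": [0, 0, 0], "grip": 0.65}, {"dp": [-0.2, 0, 0.01], "delta_rot": [0, 0, 0], "grip": 0.65}, {"dp": [-0.24, 0, 0.01], "delta_rot": [0, 0, 0], "grip": 0.65}, {"dp": [-0.28, 0, 0.01], "delta_rot": [0, 0, 0], "grip": 0.65}, {"dp": [-0.3, 0, 0.01], "delta_rot": [0, 0, 0], "grip": 0.65}, {"dp": [-0.316, 0, 0.01], "delta_rot": [0, 0, 0], "grip": 0.65}, {"dp": [-0.316, 0, 0.01], "delta_rot": [0, 0, 0], "grip": 0.65}]}}

```text
time_s: 15.38
tcp_pos: [0.5852, 0.0193, 0.057]
tcp_rot: [179.9, -0.1, 163.5]
force: [-4.5, 1.6, 5.0]
gripper_width: 0.0299
grasp_force: 3.3
```

>>> {"method": "jog_arm", "body": {"commands": [{"dp": [0.1, 0, 0], "delta_rot": [0, 0, 0], "grip": 0.65}, {"dp": [0.2, 0, -0.05], "delta_rot": [0, 0, 0], "grip": 0.65}, {"dp": [0.2, -0.3, -0.5], "delta_rot": [0, 0, 0], "grip": 0.65}, {"dp": [0.2, -0.8, -0.6], "delta_rot": [0, 0, 0], "grip": 0.65}, {"dp": [0.2, -1, -0.6], "delta_rot": [0, 0, 0], "grip": 0.65}, {"dp": [0.2, -1, -0.6], "delta_rot": [0, 0, 0], "grip": 0.65}]}}

```text
time_s: 16.12
tcp_pos: [0.5374, -0.0719, 0.1164]
tcp_rot: [179.9, -0.0, 163.4]
force: [0.3, -0.4, -0.3]
gripper_width: 0.0296
grasp_force: 0.0
```

Run:
```python
from h import *
s=status.get_state();print(s["tcp_pos"],ts(s["tcp_pos"][:2]*1000),s["tcp_rot"],s["force"])
```

```text
[ 0.53739511 -0.07188964  0.11639283] [ 11.23908538 -17.01382466] [ 1.79935844e+02 -1.45270267e-02  1.63391638e+02] [ 0.34697915 -0.41323698 -0.33544386]
```

>>> {"method": "jog_arm", "body": {"commands": [{"dp": [-0.06, -0.4, 0], "delta_rot": [0, 0, -0.002], "grip": 0.65}, {"dp": [-0.1, -0.62, 0.1], "delta_rot": [0, 0, -0.002], "grip": 0.65}, {"dp": [-0.1, -0.62, 0.4], "delta_rot": [0, 0, -0.002], "grip": 0.65}, {"dp": [-0.1, -0.62, 0.6], "delta_rot": [0, 0, -0.002], "grip": 0.65}, {"dp": [-0.1, -0.62, 0.6], "delta_rot": [0, 0, -0.002], "grip": 0.65}]}}

```text
time_s: 16.75
tcp_pos: [0.5297, -0.1322, 0.0556]
tcp_rot: [179.9, -0.1, 163.8]
force: [0.3, -0.7, 0.7]
gripper_width: 0.0295
grasp_force: 0.0
```

Run:
```python
from h import *
s=status.get_state();print(s["tcp_pos"],ts(s["tcp_pos"][:2]*1000),s["tcp_rot"],s["force"])
```

```text
[ 0.52974535 -0.13215217  0.05561248] [ 20.86283466 -76.99277809] [ 1.79928467e+02 -8.28019292e-02  1.63784554e+02] [ 0.31635229 -0.67993261  0.66302679]
```

TCP is at x=20.9 mm, so I need +24.3 mm to reach 45.2. I'll also raise it about 1 mm.

>>> {"method": "jog_arm", "body": {"commands": [{"dp": [-0.06, -0.02, -0.01], "delta_rot": [0, 0, 0.001], "grip": 0.65}, {"dp": [-0.12, -0.02, -0.01], "delta_rot": [0, 0, 0.001], "grip": 0.65}, {"dp": [-0.17, -0.02, -0.01], "delta_rot": [0, 0, 0.001], "grip": 0.65}, {"dp": [-0.2, -0.02, -0.01], "delta_rot": [0, 0, 0.001], "grip": 0.65}, {"dp": [-0.22, -0.02, -0.01], "delta_rot": [0, 0, 0.001], "grip": 0.65}, {"dp": [-0.243, -0.02, -0.01], "delta_rot": [0, 0, 0.001], "grip": 0.65}, {"dp": [-0.243, -0.02, -0.01], "delta_rot": [0, 0, 0.001], "grip": 0.65}]}}

```text
time_s: 17.62
tcp_pos: [0.5525, -0.1421, 0.0573]
tcp_rot: [179.9, -0.0, 163.6]
force: [-2.7, 1.4, 0.5]
gripper_width: 0.0301
grasp_force: 0.8
```

>>> {"method": "jog_arm", "body": {"commands": [{"dp": [0.1, 0, 0], "delta_rot": [0, 0, 0], "grip": 0.65}, {"dp": [0.2, 0, -0.05], "delta_rot": [0, 0, 0], "grip": 0.65}, {"dp": [0.4, 0, -0.5], "delta_rot": [0, 0, 0], "grip": 0.65}, {"dp": [0.8, 0, -0.9], "delta_rot": [0, 0, 0], "grip": 0.65}, {"dp": [1, 0, -1], "delta_rot": [0, 0, 0], "grip": 0.65}, {"dp": [1, 0, -1], "delta_rot": [0, 0, 0], "grip": 0.65}]}}

```text
time_s: 18.38
tcp_pos: [0.4563, -0.1138, 0.1593]
tcp_rot: [179.9, 0.2, 163.6]
force: [0.7, -0.7, -0.9]
gripper_width: 0.0297
grasp_force: 0.0
```

>>> {"method": "jog_arm", "body": {"commands": [{"dp": [0.5, 0, 0], "delta_rot": [0, 0, 0], "grip": 0.65}, {"dp": [1, 0, 0], "delta_rot": [0, 0, 0], "grip": 0.65}, {"dp": [1, 0, 0], "delta_rot": [0, 0, 0], "grip": 0.65}]}}

```text
time_s: 18.75
tcp_pos: [0.3592, -0.0853, 0.1573]
tcp_rot: [179.9, 0.0, 163.6]
force: [1.6, -0.5, 0.5]
gripper_width: 0.03
grasp_force: 0.0
```

Run:
```python
from h import *
s=status.get_state();print(s["force"])
g=cams.grab_frame("scene");np.save("s6.npy",g,allow_pickle=True);crop(g,"pics/s6.png",160,165,150,110,3.6)
f=cams.grab_frame("top");np.save("t6.npy",f,allow_pickle=True);crop(f,"pics/c6.png",225,140,130,90,6)
report(f,-80,85.5,129,129)
xs=np.arange(114,146,.1)
print([(y,round(cross(xs,prof(f,y,xs,.055).sum(1)),1)) for y in (-40,-20,0,20,40,130,145)])
```

```text
[ 1.61657588 -0.50234029  0.48605939]
edge x,yaw [ 1.2848e+02 -1.1000e-01  2.2000e-01]
copper mark [128.67  -0.22   0.14] rear+len [128.04   0.29   0.16]
steel mark [ 1.2774e+02 -9.0000e-02  1.2000e-01] rear+len [128.07  -0.39   0.16]
[(-40, np.float64(128.6)), (-20, np.float64(128.4)), (0, np.float64(128.4)), (20, np.float64(128.4)), (40, np.float64(128.8)), (130, np.float64(128.5)), (145, np.float64(128.7))]
```

View pics/c6.png

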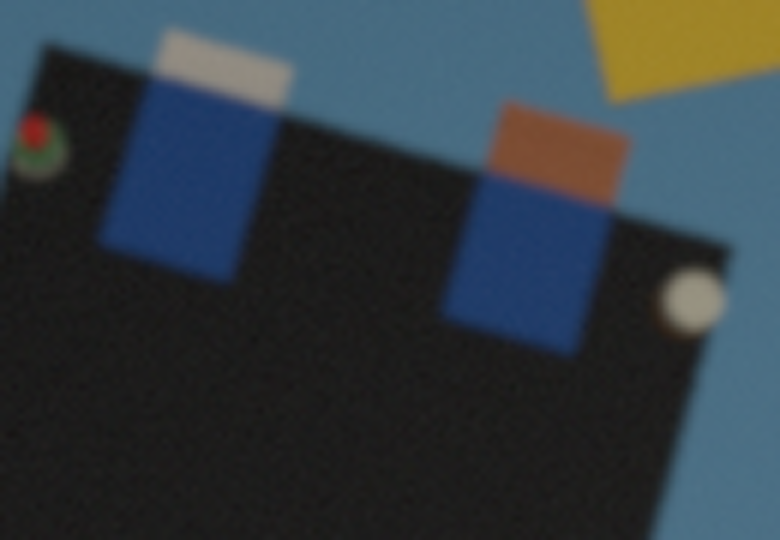

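The lacquer boundaries (about 215,92 and 550,190) lie on the stand's edge to within 1–2 mm. Both plates are square to it, and the vial and jar haven't moved, so I'm handing it in.

```bash
python3 -c "
from cell import ticket
print(ticket.sign_off())"
```

```text
the job is handed in; nothing more can be done
None
```

The job is handed in: by the last camera measurement, both plates have the lacquer line within about 2 mm of the front edge and sit within about 0.5° of square; the gripper is withdrawn, touching nothing, and it took about 19 s.

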